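# Pack up the overhanging bar in the vice with plates and a wedge

## Robot

A 6-joint arm with a two-finger parallel gripper is mounted at the origin on the work surface. World frame = base frame: x ahead of the robot, y to its left, z up, the work surface at z = 0. Lengths are in mm, angles in rad, forces in N, time in s.
With the tool pointing down it reaches from about 300 to 775 mm from the base axis. Payload 14.6 kg.
Tool frame: the origin (TCP) lies between the finger pads; the fingertips stand manip.tip_reach ahead of it and the grasp point (between the pads) lies 5 mm behind it (manip.tip_reach is the distance from the TCP to the fingertips, in mm); z points along the fingers, y is the line along which they close (so a half turn about z gives the same grasp; the last joint's range is limited). The gripper opens to 94 mm and grips with 3 to 60 N. Pads are 16 mm wide; open, the fingers measure 119 mm over their backs; the gripper's body (75 mm by 177 mm) begins 78 mm behind the grasp point.
Start: joints at [-1.398, 0.3, 1.521, -0, 1.321, -0.067], TCP at [130.623, -534.254, 219.446] pointing down, gripper open.
Joint ranges: [-3.03, 3.03], [-0.79, 2.21], [0.23, 2.52], [-1.04, 4.18], [0, 3.07], [-2.55, 2.55]. Speed limits (rad/s): [2.22, 2.22, 2.57, 3.14, 3.14, 3.14].

## Interface

Orientations are given as [roll, pitch, yaw] about the fixed x, y, z axes, in that order (R = Rz(yaw) Ry(pitch) Rx(roll)).
In Python, from cell import manip gives the robot as it stands. The module is installed in compiled form; this text tells all that it offers.
- The arm moves only by the shell command python3 -m creep 'ROWS' [FORCE]. ROWS is JSON, a list of rows, each a list of 3 entries, a list of its own where there are three numbers: the opening, from -1 (shut) to 1 (fully open), then the shift along the tool's x, y, z in cm, then the turn about the tool's z in units of 5 degrees (1.0 is 5 degrees). In form: [[grip, [tx, ty, tz], roll], ...]. A call has 1 to 12 rows; each row is the pose to reach, as a shift and turn from the pose commanded when the call began, along the tool's axes at that moment; what a row does not reach only later rows make up. A row lasts 1/10 s, in which the tool goes at most 50 mm and 8.59 degrees, less where a joint would pass 70% of its speed; a pose out of reach is approached as far as the arm can. A call with a gripper value outside its range is refused whole. The fingers move at their own pace and stop on an object; FORCE is the grip in N (left out, the last holds). Time passes only in rows, so rows that repeat a pose let the fingers close. It gives the time, the measured TCP pose, the force, the opening and the grip force at its end, in the units of the state.
- manip.read_state(): the state, without advancing time (a new reading comes with each control period).
- manip.camera(name): name is "scene" or "top"; returns the picture (420x560x3 uint8, red, green, blue); there is no depth.
- manip.camera_params(name): a dict with "fovy" (degrees; the focal length in pixels is half the picture's height over the tangent of half this angle, whatever the lens; pixels are square), "cx", "cy" (the principal point, pixels), "k1" (the pictures are not rectified: a ray, as slopes to the right and down, at radius r is drawn at 1 + k1 r^2 times it, then the intrinsics apply), "origin" and "attitude" of the camera in the world. Camera axes: x right, y down, z forward; pixel columns grow to the right and rows downward; lengths in mm; the calibration is good to about 2 mm. A picture is of the moment at which its call begins. camera_params takes no time and is no camera call.
- manip.sign_off(): hands the job in; it is judged then, once.
The state is a dict: "clock": time; "joints": joint angles; "qd": joint speeds; "effort": joint torques, N m; "eef_pos": TCP position; "eef_rot": TCP orientation; "wrist_force": force on the tool from outside, world axes, zero at the start; "moment": the same for the moment, N m; "finger_gap": finger opening in mm; "finger_force": force on a finger pad.
Only numpy, scipy, OpenCV 4.12 (cv2) and the standard library are available. Lean on these libraries where they do the work, as an engineer would, in place of code of your own. Each camera call takes 0.05 s, during which the arm holds its last target. There are 200 camera calls.

## Task

The brass bar in the red vice has to be held up from below, against the steel bench block, before it is struck. First take the emery stick off the block and lay it in the tool tray; then lay packing plates flat on the block under the bar, one on another, until what is left of the gap is less than the thick end of the wedge, and slide the wooden wedge in flat on top of them, thin end first, until you feel it come up tight against the bar. Finish with the wedge still in the gripper, holding it tight in place; do not force the bar upwards, and leave the dapping block, the jar and the punch pot alone.

Things in the scene. Friction and masses are not known exactly. Their poses are not given: they have to be found in the camera images.
- vise: red bench vice bolted to the bench, jaws 76 mm wide, 125 mm high. Origin on the bench under the middle of the jaws; x = screw axis (handle at -x, towards the robot, 150 mm out), y along the jaws, z up.
- bar: brass bar, 20 mm wide (x), 6 mm thick (z), clamped level in the vice and sticking out 155 mm beyond the jaws along its own -y, over the bench block. Origin on its underside, at the edge of the jaws, mid-width; x, y, z parallel to the vice's. Its height in the jaws differs each time. Its free end is slightly springy: over the block it gives about 1 mm for 15 N.
- bar_under (a point): point on the underside of the bar, mid-width, 92 mm out from the jaws, above the bench block: the place to be packed up. The gap is its height less that of the block's top (about 18 to 29 mm).
- block: steel bench block 120 (x) by 100 (y) mm, 22 mm thick, on a hardwood base 130 by 110 by 50 mm, fixed to the bench. Origin at the centre of the base's underside; the flat steel top is 72 mm above it. x roughly parallel to the vice's x; the bar crosses its far part, so that some 80 mm of it lie clear on the near (-x) side of the bar.
- plate1: a bright ground-steel packing plate, 80 (x) by 30 (y) by 7 mm thick, about 0.13 kg, loose, lying flat on the bench at the start; three alike. Origin at the centre of its underside, x along its length, z up.
- plate2: a bright ground-steel packing plate, 80 (x) by 30 (y) by 7 mm thick, about 0.13 kg, loose, lying flat on the bench at the start; three alike. Origin at the centre of its underside, x along its length, z up.
- plate3: a bright ground-steel packing plate, 80 (x) by 30 (y) by 7 mm thick, about 0.13 kg, loose, lying flat on the bench at the start; three alike. Origin at the centre of its underside, x along its length, z up.
- wedge: hardwood wedge 150 long (x) by 26 wide (y) mm, 0.04 kg, loose, lying flat on the bench at the start. Flat underside; it is 17 mm thick from x = -75 to -25 mm (the part to grip) and from there its top slopes evenly down to 3 mm at the nose, x = +75 mm. Origin at the centre of its underside, z up.
- wedge_nose (a point): bottom edge of the wedge's thin end, mid-width.
- emery_stick: emery stick, a flat wooden stick 180 (x) by 22 (y) by 10 mm thick (z), mostly covered in dark emery paper, 0.05 kg; lies flat on the bench block in front of the bar, roughly parallel to it. Origin at the centre of its underside.
- tray: plywood tool tray, open-topped, fixed to the bench, 260 (x) by 110 (y) by 22 mm high outside, walls and floor 4 mm. Origin at the centre of its underside, x along its length.
- dapping_block: dark steel cube of 45 mm with round hollows; bystander. Origin at the centre of its underside.
- jar: small closed glass jar with a white cap, 48 mm in diameter, 70 mm high; bystander. Origin at the centre of its underside.
- punch_pot: copper pot 64 mm in diameter, 75 mm high, with punches standing in it up to 160 mm; bystander. Origin at the centre of its underside.
Not all that is in view belongs to the job. Of the things like the wedge, leave any that is pink or turquoise; of the rest the larger one is meant.

How it is judged (in metres and radians):
On the way, in this order (a step that is already met when the one before it is completed fails the run):
1. the emery stick lies in the tray, let go (x of emery_stick in the frame of tray between -0.045 and 0.045 m and y of emery_stick in the frame of tray between -0.045 and 0.045 m and z of emery_stick in the frame of tray below 0.012 m and contact force between the fingers and emery_stick below 0.3 N), for 0.2 s.
2. a packing plate lies flat on the bench block at the bar, let go (((horizontal distance between plate1 and bar_under below 0.05 m and z of plate1 in the frame of block between 0.066 and 0.078 m and angle between plate1's own z axis and vertical below 0.06 rad and contact force between the fingers and plate1 below 0.3 N and contact force between plate1 and block above 0.3 N) or (horizontal distance between plate2 and bar_under below 0.05 m and z of plate2 in the frame of block between 0.066 and 0.078 m and angle between plate2's own z axis and vertical below 0.06 rad and contact force between the fingers and plate2 below 0.3 N and contact force between plate2 and block above 0.3 N) or (horizontal distance between plate3 and bar_under below 0.05 m and z of plate3 in the frame of block between 0.066 and 0.078 m and angle between plate3's own z axis and vertical below 0.06 rad and contact force between the fingers and plate3 below 0.3 N and contact force between plate3 and block above 0.3 N))), for 0.2 s.
At the end, for the whole second after the job is handed in: Gripper grips the wedge (>3 N), level within 0.06 rad, still, nose 5 mm or more under the bar, within 0.3 rad of square, bearing on the bar >2 N and on a flat plate >1.5 N; a flat plate within 50 mm of the packing point bears on the block >1.5 N; emery stick released in the tray (all of step 1 and contact force between wedge and bar above 2 N and contact force between the fingers and wedge above 3 N and angle between wedge's own z axis and vertical below 0.06 rad and x of wedge_nose in the frame of bar above -0.005 m and angle between the x axis of wedge and the x axis of bar, either way round below 0.3 rad and linear speed of wedge below 0.01 m/s and ((contact force between wedge and plate1 above 1.5 N and angle between plate1's own z axis and vertical below 0.06 rad) or (contact force between wedge and plate2 above 1.5 N and angle between plate2's own z axis and vertical below 0.06 rad) or (contact force between wedge and plate3 above 1.5 N and angle between plate3's own z axis and vertical below 0.06 rad)) and ((contact force between block and plate1 above 1.5 N and angle between plate1's own z axis and vertical below 0.06 rad and horizontal distance between plate1 and bar_under below 0.05 m) or (contact force between block and plate2 above 1.5 N and angle between plate2's own z axis and vertical below 0.06 rad and horizontal distance between plate2 and bar_under below 0.05 m) or (contact force between block and plate3 above 1.5 N and angle between plate3's own z axis and vertical below 0.06 rad and horizontal distance between plate3 and bar_under below 0.05 m))); the arm keeps its last pose, push and grip.
It fails at once if the bar is forced more than 3 mm out of its place (distance of bar_under from where it was at the start of the episode above 0.003 m).
It fails at once if the dapping block is pushed more than 20 mm or tipped (distance of dapping_block from where it was at the start of the episode above 0.02 m or angle between dapping_block's own z axis and vertical above 0.3 rad).
It fails at once if the jar is pushed more than 20 mm or tipped (distance of jar from where it was at the start of the episode above 0.02 m or angle between jar's own z axis and vertical above 0.3 rad).
It fails at once if the punch pot is pushed more than 20 mm or tipped (distance of punch_pot from where it was at the start of the episode above 0.02 m or angle between punch_pot's own z axis and vertical above 0.3 rad).
It also fails if it takes over 72 s, if anything falls off the work surface, if the arm or the gripper's body presses on something with over 40 N, if the wrist force passes 120 N, or if a joint passes its speed limit or range.

## Working session

There is one attempt and no reset: what is moved stays moved. The work goes in short steps, Python scripts to look and compute and a shell command to move; the robot and the scene stay as the last step left them, time stands still between calls to the robot, and variables do not carry over. Pictures are saved under pics/ and viewed, at most 10 in all, crops included, and the job is handed in when it is done.

```bash
mkdir -p pics
python3 - <<'E'
from cell import manip
import cv2
for n in("scene","top"):
    cv2.imwrite(f"pics/{n}0.png",manip.camera(n)[:,:,::-1]); print(n,manip.camera_params(n))
print(manip.read_state(),manip.tip_reach)
E
```

```text
scene {'fovy': 57.51377890080446, 'cx': 277.81796278021056, 'cy': 211.7765098596348, 'k1': -0.002838384866086332, 'origin': array([ 886.01675558, -200.96017726,  778.89084849]), 'attitude': array([-2.55154246, -0.01034744,  1.21346215])}
top {'fovy': 43.09238505842876, 'cx': 277.35425564513474, 'cy': 202.91099014675126, 'k1': -0.11095247944699785, 'origin': array([ 213.12203854,  -41.38929909, 1480.36135174]), 'attitude': array([-2.96623299,  0.00525816, -1.5866735 ])}
{'clock': 0.1, 'joints': array([-1.39760384e+00,  3.00405050e-01,  1.52152506e+00,  2.93250890e-06,
        1.32068168e+00, -6.65713429e-02]), 'qd': array([ 0.00086989, -0.00197787, -0.00063835, -0.00033568,  0.0004318 ,
       -0.00010225]), 'effort': array([-1.58883204e-04, -5.32648695e+01, -3.53288162e+01,  7.08965259e-02,
        2.35083851e-02, -3.63315735e-05]), 'eef_pos': array([ 130.58556461, -534.04701855,  218.94624474]), 'eef_rot': array([-3.14057596e+00, -7.06296742e-05,  2.39763068e-01]), 'wrist_force': array([-0.28688275,  0.08714186,  0.2116855 ]), 'moment': array([ 0.00111275,  0.01896786, -0.01669295]), 'finger_force': 0.0, 'finger_gap': 94.1716704354474} 14.0
```

View pics/scene0.png

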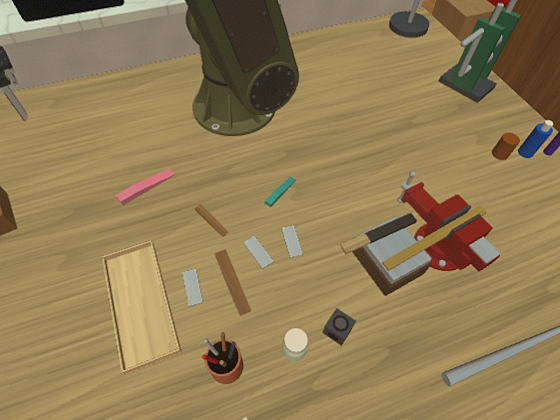

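View pics/top0.png

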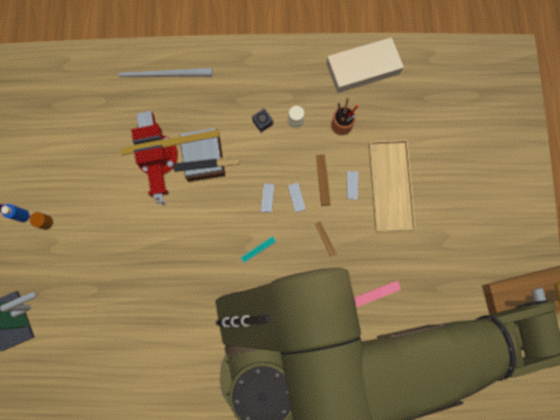

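Things like the wedge, scene pixels: pink (146,186), turquoise (280,191), small brown (211,220), large brown (233,282). I choose the large brown one, at (323,180) in the top view. The plates are at top (267,198), (297,197) and (352,185). The emery stick is at top (205,164), the bar at (170,142) and the tray at (391,186).

```bash
cat > h.py <<'E'
import numpy as np, cv2
from cell import manip
from scipy.spatial.transform import Rotation as Ro
P={n:manip.camera_params(n) for n in("scene","top")}
def KD(n):
    p=P[n]; f=210/np.tan(np.radians(p["fovy"])/2)
    return np.array([[f,0,p["cx"]],[0,f,p["cy"]],[0,0,1.]]),np.array([p["k1"],0,0,0,0.])
def rays(n,uv):
    K,d=KD(n); q=cv2.undistortPoints(np.float64(uv).reshape(-1,1,2),K,d).reshape(-1,2)
    return np.c_[q,np.ones(len(q))]@Ro.from_euler("xyz",P[n]["attitude"]).as_matrix().T
def plane(n,uv,z):
    r=rays(n,uv); o=P[n]["origin"]; return (o+r*((z-o[2])/r[:,2])[:,None])[:,:2]
def tri(us,ut):
    A=[];b=[]
    for n,u in(("scene",us),("top",ut)):
        d=rays(n,[u])[0]; d/=np.linalg.norm(d); M=np.eye(3)-np.outer(d,d); A.append(M); b.append(M@P[n]["origin"])
    x=np.linalg.lstsq(np.vstack(A),np.hstack(b),rcond=None)[0]
    return x,[np.linalg.norm(A[i]@x-b[i]) for i in(0,1)]
def proj(n,X):
    K,d=KD(n); R=Ro.from_euler("xyz",P[n]["attitude"]).as_matrix().T
    return cv2.projectPoints(np.float64(X).reshape(-1,1,3),cv2.Rodrigues(R)[0],-R@P[n]["origin"],K,d)[0].reshape(-1,2)
def blobs(n,img,lo,hi,z,amin=60):
    m=cv2.inRange(cv2.cvtColor(img,cv2.COLOR_BGR2HSV),np.array(lo),np.array(hi))
    out=[]
    for c in cv2.findContours(m,cv2.RETR_EXTERNAL,cv2.CHAIN_APPROX_NONE)[0]:
        if cv2.contourArea(c)<amin: continue
        r=cv2.minAreaRect(plane(n,c.reshape(-1,2),z).astype(np.float32))
        (cx,cy),(w,h),a=r
        if h>w: w,h,a=h,w,a+90
        out.append((c.reshape(-1,2).mean(0).round(),[round(v,1) for v in(cx,cy,w,h,(a+90)%180-90)]))
    return out
E
python3 - <<'E'
from h import *
im={n:cv2.imread(f"pics/{n}0.png") for n in P}
for n in P:
    hsv=cv2.cvtColor(im[n],cv2.COLOR_BGR2HSV)
    pts={"scene":[(233,282),(211,220),(192,287),(258,252),(292,241),(435,238),(385,233),(205,330)],"top":[(323,180),(326,238),(267,198),(297,197),(352,185),(185,142),(195,166),(230,162)]}[n]
    print(n,[(p,hsv[p[1],p[0]].tolist()) for p in pts])
    for nm,lo,hi,z in(("gray",(60,0,120),(140,70,255),7),("brown",(3,110,60),(15,220,165),8),):
        print(nm); [print(b) for b in blobs(n,im[n],lo,hi,z)]
a=cv2.resize(im["scene"][180:330,80:530],(800,267),interpolation=cv2.INTER_CUBIC)
b=cv2.resize(im["top"][100:240,110:425],(720,320),interpolation=cv2.INTER_CUBIC)
c=np.zeros((590,800,3),np.uint8); c[:267]=a; c[270:590,:720]=b; cv2.imwrite("pics/crop0.png",c)
E
```

```text
scene [((233, 282), [16, 137, 127]), ((211, 220), [16, 138, 129]), ((192, 287), [50, 13, 172]), ((258, 252), [60, 10, 171]), ((292, 241), [53, 13, 176]), ((435, 238), [21, 156, 154]), ((385, 233), [22, 45, 62]), ((205, 330), [21, 111, 170])]
gray
(array([503., 355.]), [872.5, 290.5, 267.0, 11.0, 89.9])
(array([409., 265.]), [637.6, 213.1, 107.1, 24.4, -82.6])
(array([484., 249.]), [663.8, 395.9, 51.9, 44.5, 9.5])
(array([392., 244.]), [577.4, 204.3, 106.6, 48.3, -81.6])
brown
(array([231., 367.]), [707.6, -222.2, 71.3, 49.2, -63.1])
(array([427., 260.]), [635.3, 276.7, 344.7, 124.7, 85.8])
(array([  5., 210.]), [168.9, -636.0, 147.5, 34.8, 11.2])
(array([431., 210.]), [510.8, 338.3, 178.2, 124.5, -72.3])
(array([506., 146.]), [415.6, 656.8, 120.1, 45.6, -59.4])
(array([463.,  21.]), [-156.1, 927.7, 249.7, 118.8, -62.9])
(array([537.,  58.]), [63.6, 1032.4, 781.6, 204.3, -42.9])
(array([439.,   9.]), [-244.6, 892.0, 149.3, 108.5, -2.8])
top [((323, 180), [14, 140, 133]), ((326, 238), [17, 143, 134]), ((267, 198), [104, 21, 179]), ((297, 197), [105, 17, 178]), ((352, 185), [107, 23, 181]), ((185, 142), [18, 105, 139]), ((195, 166), [120, 14, 53]), ((230, 162), [20, 107, 179])]
gray
(array([ 17., 301.]), [206.1, 701.7, 105.0, 12.1, -67.5])
(array([296., 197.]), [490.3, -91.7, 75.7, 27.2, 13.5])
(array([267., 197.]), [490.8, -9.4, 75.0, 27.5, -6.4])
(array([352., 185.]), [522.5, -251.7, 75.6, 25.7, -2.3])
(array([203., 170.]), [572.2, 174.2, 101.3, 12.0, -83.8])
(array([200., 150.]), [631.7, 182.2, 103.6, 60.1, -82.0])
(array([144., 119.]), [730.8, 347.9, 40.1, 39.3, -81.7])
(array([166.,  72.]), [877.6, 290.3, 274.4, 13.3, 89.3])
brown
(array([522., 289.]), [216.1, -727.3, 235.2, 82.0, -78.7])
(array([ 45., 223.]), [426.5, 625.7, 42.4, 31.5, -30.8])
(array([323., 179.]), [539.5, -167.4, 143.3, 23.3, 4.3])
(array([341., 123.]), [705.3, -226.5, 67.7, 66.8, 61.2])
(array([306.,  37.]), [900.0, -22.2, 1769.7, 679.6, 82.1])
```

View pics/crop0.png

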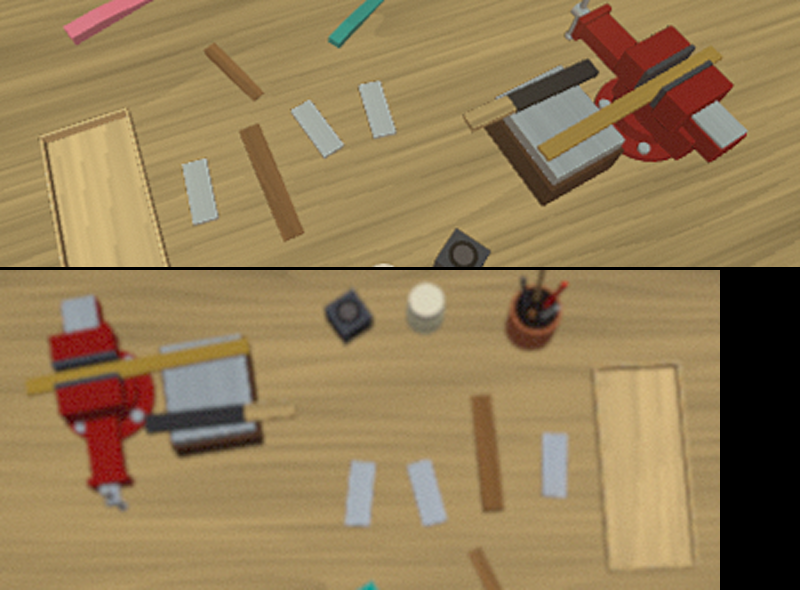

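The crop confirms the large brown wedge, with plates on either side of it; the emery stick's bare handle points towards -y. Next: which wedge end is thin, and the bar corners.

Run:
```python
from h import *
im={n:cv2.imread(f"pics/{n}0.png") for n in P}
def z(n,x,y,w,h,s): return cv2.resize(im[n][y:y+h,x:x+w],None,fx=s,fy=s,interpolation=cv2.INTER_CUBIC)
c=np.zeros((600,800,3),np.uint8)
c[:450,:270]=z("scene",210,245,45,75,6)
c[:300,275:795]=z("scene",365,190,130,75,4)
c[305:600,275:795]=z("top",115,116,130,60,4)[:][:295] if False else np.vstack([z("top",115,116,130,73,4),np.zeros((3,520,3),np.uint8)])
cv2.imwrite("pics/crop1.png",c)
```

```text
(no output)
```

View pics/crop1.png

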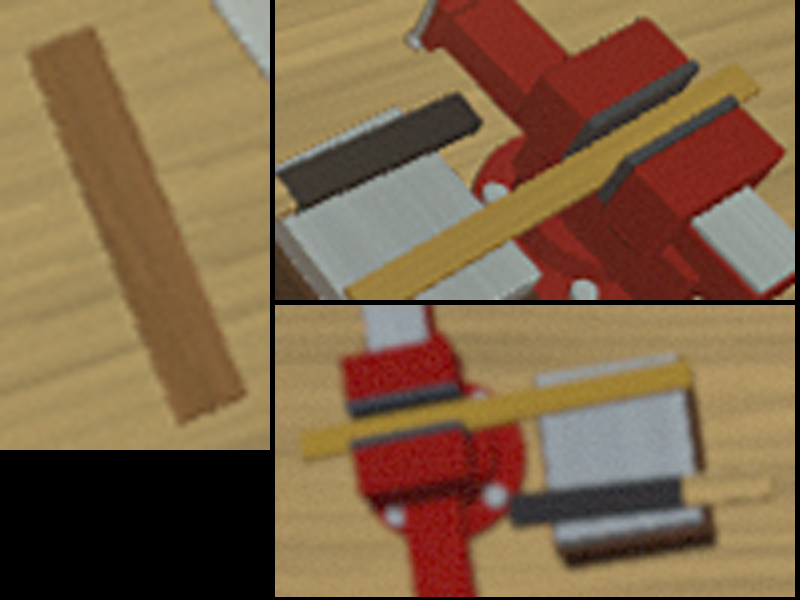

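Run:
```python
from h import *
im={n:cv2.imread(f"pics/{n}0.png") for n in P}
H={n:cv2.cvtColor(im[n],cv2.COLOR_BGR2HSV).astype(int) for n in P}
for n,x0,x1,y0,y1 in(("top",178,222,118,162),("scene",385,432,200,285)):
    print(n)
    for c in range(x0,x1,4):
        print(c,' '.join(f"{r}:{H[n][r,c,1]}/{H[n][r,c,2]}" for r in range(y0,y1,1) if H[n][r,c,1]>70 and H[n][r,c,0]<32 and H[n][r,c,0]>12)[:420])
# wedge masks
for n,(x0,y0,x1,y1) in(("top",(310,150,335,212)),("scene",(208,242,258,322))):
    h=H[n][y0:y1,x0:x1]; m=((h[...,2]<150)&(h[...,1]>115)).astype(np.uint8)
    c=max(cv2.findContours(m,0,1)[0],key=cv2.contourArea).reshape(-1,2)+[x0,y0]
    print(n,cv2.minAreaRect(c.astype(np.float32)),cv2.boxPoints(cv2.minAreaRect(c.astype(np.float32))).round(1).tolist())
    for z in (0,8): print(z,cv2.minAreaRect(plane(n,c,z).astype(np.float32)), plane(n,c,z)[:,0].min(),plane(n,c,z)[:,0].max())
# gray plates scene
for b in blobs("scene",im["scene"],(20,0,145),(140,40,255),7): print(b)
```

```text
top
178 118:115/160 119:110/158 120:111/167 121:103/164 122:110/162 123:113/158 124:120/149 125:108/151 126:109/152 127:112/157 128:111/152 129:110/146 130:113/147 131:109/154 132:115/160 133:111/166 134:111/163 135:112/164 136:128/163 137:151/162 138:167/156 139:166/155 140:169/160 141:172/154 142:164/157 143:156/147 144:128/143 145:112/152 146:106/163 147:115/162 148:106/161 149:110/160 150:119/154 151:119/150 152:121/154 
182 118:114/161 119:109/161 120:110/164 121:109/161 122:108/163 123:109/159 124:111/151 125:108/151 126:110/149 127:105/156 128:110/153 129:107/150 130:114/148 131:108/156 132:86/151 136:84/158 137:149/159 138:174/157 139:173/158 140:165/156 141:179/155 142:139/143 158:75/143 160:76/145 161:90/128
186 118:110/163 119:109/161 120:108/163 121:115/162 122:110/157 123:111/161 124:111/152 125:115/151 126:115/157 127:107/155 128:114/155 129:107/155 130:111/151 131:97/153 136:136/158 137:168/161 138:167/157 139:178/158 140:189/151 141:154/147 142:91/129
190 118:117/161 119:107/160 120:108/161 121:108/161 122:111/161 123:116/161 124:117/157 125:107/153 126:106/154 127:10
[... 7648 characters left out ...]
4990234) 454.1350350866404 614.5539144606042
8 ((538.4091186523438, -169.22686767578125), (158.4652862548828, 28.150522232055664), 4.031120777130127) 458.57089894439144 617.3421135172094
(array([502., 356.]), [869.4, 290.9, 269.2, 16.8, -89.0])
(array([192., 287.]), [521.9, -253.1, 79.3, 29.8, -4.4])
(array([408., 265.]), [637.9, 212.8, 107.8, 25.6, -83.0])
(array([485., 249.]), [663.6, 397.5, 51.9, 45.3, 9.4])
(array([258., 251.]), [489.7, -93.5, 79.7, 29.5, 14.0])
(array([391., 245.]), [578.7, 204.2, 107.9, 53.3, -81.6])
(array([292., 241.]), [489.8, -11.3, 79.4, 29.2, -5.8])
(array([473.,  36.]), [-61.3, 899.2, 133.5, 16.3, -66.8])
(array([84., 13.]), [-643.2, -374.9, 705.3, 233.3, 70.5])
```

Run:
```python
from h import *
def ln(n,a,b): 
    r=rays(n,[a,b]); return np.cross(*r)
def pl(s,t):
    n1=ln("scene",*s);n2=ln("top",*t);d=np.cross(n1,n2);d/=np.linalg.norm(d)
    x=np.linalg.solve([n1,n2,[0,1,0]],[n1@P["scene"]["origin"],n2@P["top"]["origin"],170.]); return x,d,np.degrees(np.arctan2(d[1],d[0]))
print("bar axis at y=170",pl([(397,259.1),(421,245.1)],[(186,138.8),(210,134.15)]))
for z in(95,98,101,104): print(z,plane("top",[(186,138.8),(210,134.15),(218.7,132.5)],z).round(1).tolist(),plane("scene",[(397,259.1),(421,245.1),(387,265)],z).round(1).tolist())
print("corner",tri((431,258.5),(180.4,133.4)))
print("block far edge",plane("top",[(186,131.4),(210,127.5),(216.9,127.6),(222,167)],72).round(1).tolist())
# emery: dark mask
im={n:cv2.imread(f"pics/{n}0.png") for n in P}
for n in P:
    g=[b for b in blobs(n,im[n],(0,0,0),(180,130,75),82) if 500<b[1][0]<660 and 80<b[1][1]<330]; print(n,g)
print("handle end",plane("top",[(238.5,162)],82),plane("scene",[(343,247)],82))
print("tray",plane("top",[(370,142),(407,140.5),(413,230),(377,232)],22).round(),plane("scene",[(103,257),(152,241),(179,349),(124,371)],22).round())
```

```text
bar axis at y=170 (array([645.04984588, 170.        ,  99.62295669]), array([-0.17374145,  0.98475077, -0.0089342 ]), np.float64(100.00583031111059))
95 [[639.9, 207.6], [651.6, 142.1], [655.8, 118.4]] [[647.4, 149.4], [636.6, 211.9], [652.0, 124.1]]
98 [[639.0, 207.0], [650.7, 141.7], [654.9, 118.1]] [[648.5, 147.8], [637.7, 210.1], [653.0, 122.7]]
101 [[638.0, 206.5], [649.7, 141.3], [653.9, 117.7]] [[649.5, 146.3], [638.7, 208.3], [654.0, 121.3]]
104 [[637.1, 206.0], [648.8, 140.9], [652.9, 117.4]] [[650.6, 144.8], [639.8, 206.4], [655.0, 119.8]]
corner (array([662.73639172, 227.58302165,  72.67995486]), [np.float64(0.07144154916581293), np.float64(0.07144154916597602)])
block far edge [[668.3, 212.1], [678.2, 145.4], [677.4, 126.2], [564.8, 111.5]]
scene [(array([375., 274.]), [659.4, 97.4, 62.8, 18.8, 10.2]), (array([462., 226.]), [621.6, 328.4, 107.1, 11.1, -75.7]), (array([390., 228.]), [571.8, 183.6, 119.4, 25.2, -84.5]), (array([454., 217.]), [595.1, 325.8, 104.7, 10.5, -80.0])]
top [(array([195., 165.]), [569.6, 184.5, 114.6, 19.3, -84.2])]
handle end [[575.39047     65.58392634]] [[579.79662013  65.02556725]]
tray [[ 644. -305.]
 [ 647. -412.]
 [ 389. -413.]
 [ 385. -312.]] [[ 394. -419.]
 [ 391. -311.]
 [ 645. -305.]
 [ 649. -409.]]
```

Gap is about 24 mm, so two plates leave about 10 mm. The wedge's thick end is on the robot side and its nose points to +x. Helper for the moves:

```bash
cat > go.py <<'E'
import sys; from h import *
def go(x,y,z,yaw):
    s=manip.read_state(); R=Ro.from_euler("xyz",s["eef_rot"]); d=R.inv().apply(np.array([x,y,z])-s["eef_pos"])/10
    t=R.inv()*Ro.from_euler("xyz",[np.pi,0,np.radians(yaw)]); v=t.as_rotvec()
    print("shift cm",d.round(2),"roll",round(np.degrees(v[2])/5,2),"| clock",s["clock"],"pos",s["eef_pos"].round(1),"yaw",round(np.degrees(s["eef_rot"][2]),1),"F",s["wrist_force"].round(1),"gap",round(s["finger_gap"],1),round(s["finger_force"],1))
if __name__=="__main__": go(*map(float,sys.argv[1:]))
E
python3 go.py 572 155 200 95.7
```

```text
shift cm [ 59.24 -56.45   1.96] roll -16.39 | clock 0.1 pos [ 130.6 -534.   218.9] yaw 13.7 F [-0.3  0.1  0.2] gap 94.2 0.0
```

```bash
python3 -m creep '[[0,[59.2,-56.5,0],-16.4],[0,[59.2,-56.5,0],-16.4],[0,[59.2,-56.5,0],-16.4],[0,[59.2,-56.5,0],-16.4],[0,[59.2,-56.5,0],-16.4],[0,[59.2,-56.5,0],-16.4],[0,[59.2,-56.5,0],-16.4],[0,[59.2,-56.5,0],-16.4],[0,[59.2,-56.5,0],-16.4],[0,[59.2,-56.5,0],-16.4],[0,[59.2,-56.5,0],-16.4],[0,[59.2,-56.5,0],-16.4]]' 20; python3 go.py 572 155 88 95.7
```

```text
clock: 1.3
eef_pos: [454.5, -26.6, 219.4]
eef_rot: [3.142, 0.0, 1.671]
wrist_force: [0.6, -0.6, 1.4]
finger_gap: 47.0
finger_force: 0.0
shift cm [16.89 13.52 13.14] roll 0.01 | clock 1.3 pos [454.5 -26.6 219.4] yaw 95.8 F [ 0.6 -0.6  1.4] gap 47.0 0.0
```

```bash
python3 -m creep '[[0,[16.9,13.5,3],0],[0,[16.9,13.5,3],0],[0,[16.9,13.5,3],0],[0,[16.9,13.5,3],0],[0,[16.9,13.5,3],0],[0,[16.9,13.5,3],0],[0,[16.9,13.5,7],0],[0,[16.9,13.5,10],0],[0,[16.9,13.5,12],0],[0,[16.9,13.5,13],0],[0,[16.9,13.5,13],0],[-0.6,[16.9,13.5,13],0]]' 20; python3 -m creep '[[-1,[0,0,0],0],[-1,[0,0,0],0],[-1,[0,0,0],0],[-1,[0,0,0],0],[-1,[0,0,0],0]]' 20; python3 go.py 518 -360 219 1.5
```

```text
clock: 2.5
eef_pos: [571.7, 152.6, 90.7]
eef_rot: [3.14, -0.0, 1.671]
wrist_force: [-0.6, -0.1, -1.3]
finger_gap: 42.2
finger_force: 0.0
clock: 3.0
eef_pos: [571.6, 152.9, 90.3]
eef_rot: [3.14, -0.0, 1.671]
wrist_force: [-1.6, -0.2, 6.3]
finger_gap: 21.5
finger_force: 20.0
shift cm [-50.5  -10.45 -12.89] roll 18.85 | clock 3.0 pos [571.6 152.9  90.3] yaw 95.7 F [-1.6 -0.2  6.3] gap 21.5 20.0
```

```bash
python3 -m creep '[[-1,[0,0,-3],0],[-1,[0,0,-7],0],[-1,[-5,-1,-11],0],[-1,[-10,-2,-12],1.5],[-1,[-50.5,-10.5,-12],18.8],[-1,[-50.5,-10.5,-12],18.8],[-1,[-50.5,-10.5,-12],18.8],[-1,[-50.5,-10.5,-12],18.8],[-1,[-50.5,-10.5,-12],18.8],[-1,[-50.5,-10.5,-12],18.8],[-1,[-50.5,-10.5,-12],18.8],[-1,[-50.5,-10.5,-12],18.8]]' 20; python3 -m creep '[[-1,[0,0,0],0]]';  python3 go.py 518 -360 60 1.5
```

```text
clock: 4.2
eef_pos: [519.7, -333.5, 209.2]
eef_rot: [-3.142, -0.0, 0.334]
wrist_force: [0.4, 0.4, -0.7]
finger_gap: 21.4
finger_force: 20.0
clock: 4.3
eef_pos: [518.7, -336.5, 208.5]
eef_rot: [3.141, 0.001, 0.33]
wrist_force: [0.8, 0.9, -0.8]
finger_gap: 21.5
finger_force: 20.0
shift cm [-0.82  2.2  14.85] roll 3.48 | clock 4.3 pos [ 518.7 -336.5  208.5] yaw 18.9 F [ 0.8  0.9 -0.8] gap 21.5 20.0
```

```bash
python3 -m creep '[[-1,[-0.8,2.2,0],1.7],[-1,[-0.8,2.2,3],3.5],[-1,[-0.8,2.2,8],3.5],[-1,[-0.8,2.2,12],3.5],[-1,[-0.8,2.2,15.5],3.5],[-1,[-0.8,2.2,17.5],3.5],[-1,[-0.8,2.2,18.4],3.5],[-1,[-0.8,2.2,18.4],3.5],[-1,[-0.8,2.2,18.5],3.5],[-0.2,[-0.8,2.2,18.5],3.5],[-0.2,[-0.8,2.2,18.5],3.5],[-0.2,[-0.8,2.2,18.5],3.5]]' 20; python3 -m creep '[[0,[0,0,0],0],[0,[0,0,-3],0],[0,[0,0,-8],0],[0,[0,0,-13],0],[0,[0,0,-15],0]]'
python3 - <<'E'
from h import *
for n in P: cv2.imwrite(f"pics/{n}1.png",manip.camera(n)[:,:,::-1])
im=cv2.imread("pics/top1.png")
print(blobs("top",im,(0,0,0),(180,130,75),14),blobs("top",im,(60,0,120),(140,70,255),7))
from go import go
# plate C grasp at -28 along yaw -3.5
a=np.radians(-3.5); go(522-28*np.cos(a),-252.4-28*np.sin(a),120,-3.5)
E
```

```text
clock: 5.5
eef_pos: [520.4, -355.2, 24.9]
eef_rot: [3.141, -0.001, 0.035]
wrist_force: [1.7, 0.0, -0.0]
finger_gap: 37.2
finger_force: 0.0
clock: 6.0
eef_pos: [521.2, -355.7, 179.7]
eef_rot: [3.137, -0.005, 0.035]
wrist_force: [0.1, 0.4, 0.0]
finger_gap: 46.9
finger_force: 0.0
[(array([262., 395.]), [-40.4, 11.4, 160.3, 139.4, 89.3]), (array([278., 359.]), [45.5, -30.9, 135.0, 49.9, 63.0]), (array([ 14., 323.]), [145.9, 694.6, 109.7, 61.3, 78.8]), (array([249., 331.]), [93.8, 12.4, 448.1, 350.9, 68.5]), (array([390., 159.]), [600.7, -371.6, 96.9, 61.9, -89.0]), (array([416., 148.]), [626.7, -441.5, 63.9, 46.2, 61.5]), (array([262., 121.]), [715.2, 2.2, 49.0, 44.6, 31.2]), (array([344., 116.]), [725.2, -234.8, 48.5, 46.4, -2.2])] [(array([ 17., 301.]), [206.5, 702.4, 104.1, 12.4, -67.5]), (array([543., 303.]), [176.6, -777.9, 81.2, 16.2, 9.8]), (array([296., 197.]), [490.3, -91.5, 75.8, 27.0, 13.8]), (array([267., 197.]), [491.0, -9.4, 75.3, 27.5, -6.2]), (array([352., 183.]), [525.2, -251.7, 70.1, 25.6, -2.3]), (array([201., 156.]), [614.2, 179.5, 103.9, 94.5, -81.4]), (array([144., 119.]), [730.9, 347.5, 38.5, 38.5, -79.7]), (array([166.,  72.]), [877.4, 290.2, 274.5, 13.3, 89.4])]
shift cm [ -2.37 -10.61   5.76] roll 1.1 | clock 6.1 pos [ 521.1 -355.7  178.1] yaw 2.0 F [-0.1  0.9 -0.6] gap 47.2 0.0
```

View pics/scene1.png

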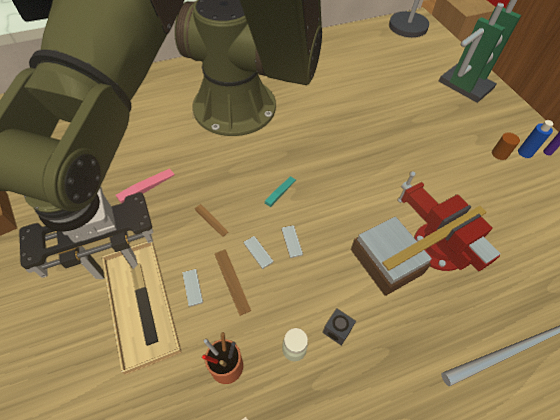

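The stick lies in the tray: dark part at (147,316), handle at (138,280). Next is the plate at scene (258,252), gripped near its robot-side end.

```bash
python3 go.py 462.8 -99.3 16 13.8
```

```text
shift cm [ -5.02 -25.89  16.08] roll -2.36 | clock 6.1 pos [ 521.1 -355.7  178.1] yaw 2.0 F [-0.1  0.9 -0.6] gap 47.2 0.0
```

```bash
python3 -m creep '[[0,[-5,-25.9,1],-2.4],[0,[-5,-25.9,1],-2.4],[0,[-5,-25.9,1],-2.4],[0,[-5,-25.9,2],-2.4],[0,[-5,-25.9,3],-2.4],[0,[-5,-25.9,7],-2.4],[0,[-5,-25.9,10],-2.4],[0,[-5,-25.9,12],-2.4],[0,[-5,-25.9,12],-2.4],[0,[-5,-25.9,12],-2.4]]';python3 go.py 462.8 -99.3 16 13.8
```

```text
clock: 7.1
eef_pos: [461.0, -97.9, 54.0]
eef_rot: [-3.141, 0.001, 0.244]
wrist_force: [0.7, -0.4, -0.3]
finger_gap: 46.9
finger_force: 0.0
shift cm [0.15 0.19 3.8 ] roll 0.04 | clock 7.1 pos [461.  -97.9  54. ] yaw 14.0 F [ 0.7 -0.4 -0.3] gap 46.9 0.0
```

```bash
python3 -m creep '[[0,[0.1,0.1,2],0],[0,[0.1,0.1,3],0],[0,[0.1,0.1,3.7],0],[0,[0.1,0.1,3.8],0],[0,[0.1,0.1,3.8],0],[-1,[0.1,0.1,3.8],0],[-1,[0.1,0.1,3.8],0],[-1,[0.1,0.1,3.8],0],[-1,[0.1,0.1,3.8],0],[-1,[0.1,0.1,3.8],0]]' 50;python3 go.py 590 172 180 10
```

```text
clock: 8.1
eef_pos: [462.7, -98.7, 16.5]
eef_rot: [3.141, -0.001, 0.244]
wrist_force: [-0.8, 0.1, 5.6]
finger_gap: 29.0
finger_force: 50.0
shift cm [ 18.91 -23.18 -16.35] roll 0.8 | clock 8.1 pos [462.7 -98.7  16.5] yaw 14.0 F [-0.8  0.1  5.6] gap 29.0 50.0
```

```bash
python3 go.py 532.2 161.8 130 10; python3 -m creep '[[-1,[0,0,-3],0],[-1,[0,0,-7],0],[-1,[5,-12,-12],0.3],[-1,[12.9,-23.5,-12],0.8],[-1,[12.9,-23.5,-12],0.8],[-1,[12.9,-23.5,-12],0.8],[-1,[12.9,-23.5,-12],0.8],[-1,[12.9,-23.5,-12],0.8],[-1,[12.9,-23.5,-12],0.8],[-1,[12.9,-23.5,-12],0.8]]';python3 go.py 532.2 161.8 90.5 10
```

```text
shift cm [ 13.05 -23.59 -11.35] roll 0.8 | clock 8.1 pos [462.7 -98.7  16.5] yaw 14.0 F [-0.8  0.1  5.6] gap 29.0 50.0
clock: 9.1
eef_pos: [530.4, 160.6, 135.5]
eef_rot: [3.141, 0.001, 0.175]
wrist_force: [0.5, -1.3, -2.3]
finger_gap: 29.0
finger_force: 50.0
shift cm [ 0.21 -0.09  4.5 ] roll 0.01 | clock 9.1 pos [530.4 160.6 135.5] yaw 10.0 F [ 0.5 -1.3 -2.3] gap 29.0 50.0
```

```bash
python3 -m creep '[[-1,[0.2,0,2],0],[-1,[0.2,0,3.6],0],[-1,[0.2,0,4.2],0],[-1,[0.2,0,4.3],0],[-1,[0.2,0,4.3],0],[-1,[1.5,0,4.3],0],[-1,[3,0,4.3],0],[-1,[4.5,0,4.3],0],[-1,[5.7,0,4.3],0],[-1,[6.2,0,4.3],0],[-1,[6.2,0,4.3],0],[-1,[6.2,0,4.3],0]]';python3 go.py 591.3 172.3 88.5 10
python3 - <<'E'
from h import *
im=manip.camera("scene")[:,:,::-1]; cv2.imwrite("pics/s2.png",cv2.resize(im[190:300,320:480],(800,550),interpolation=cv2.INTER_CUBIC))
E
```

```text
clock: 10.3
eef_pos: [591.5, 171.3, 93.4]
eef_rot: [-3.142, 0.0, 0.174]
wrist_force: [0.5, -0.6, -1.2]
finger_gap: 28.9
finger_force: 50.0
shift cm [-0.01 -0.11  0.49] roll -0.0 | clock 10.3 pos [591.5 171.3  93.4] yaw 10.0 F [ 0.5 -0.6 -1.2] gap 28.9 50.0
```

View pics/s2.png

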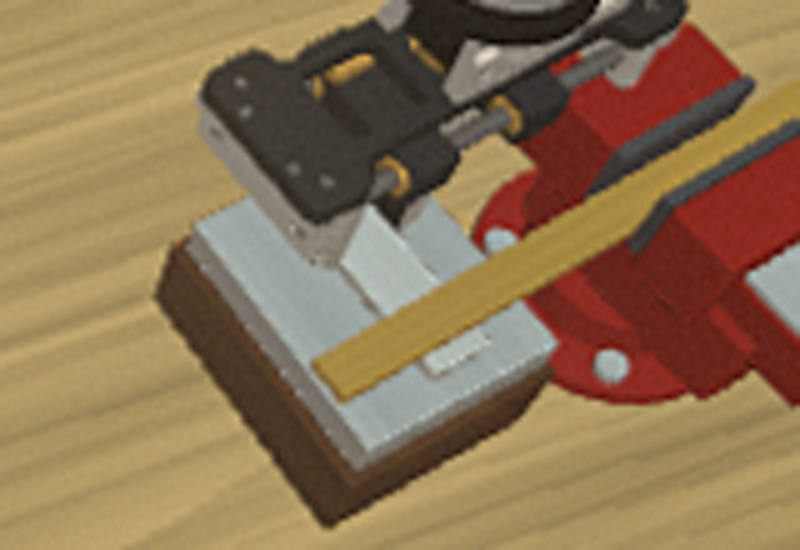

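The plate reaches under the bar, with its far end showing at crop (460,360). Lower it and release.

```bash
python3 -m creep '[[-1,[0,0,0.2],0],[-1,[0,0,0.4],0],[-1,[0,0,0.5],0],[-1,[0,0,0.5],0],[-1,[0,0,0.5],0]]';python3 -m creep '[[-0.3,[0,0,0],0],[-0.2,[0,0,0],0],[-0.2,[0,0,0],0],[-0.2,[0,0,0],0]]'; python3 go.py 591.3 172.3 88.5 10
```

```text
clock: 10.85
eef_pos: [591.7, 171.4, 88.5]
eef_rot: [3.142, 0.0, 0.174]
wrist_force: [-4.0, -1.0, 5.1]
finger_gap: 28.9
finger_force: 50.0
clock: 11.25
eef_pos: [591.9, 171.4, 88.1]
eef_rot: [-3.142, -0.0, 0.174]
wrist_force: [-0.0, -0.4, 0.7]
finger_gap: 37.5
finger_force: 0.0
shift cm [-0.04 -0.1  -0.04] roll -0.0 | clock 11.25 pos [591.9 171.4  88.1] yaw 10.0 F [-0.  -0.4  0.7] gap 37.5 0.0
```

```bash
python3 go.py 462.5 -7.3 55 -6.1; python3 -m creep '[[-0.1,[0,0,-1],0],[0,[0,0,-4],0],[0,[-1,0,-7],0],[0,[-15.8,15.2,-3],3.2],[0,[-15.8,15.2,-3],3.2],[0,[-15.8,15.2,-1],3.2],[0,[-15.8,15.2,1],3.2],[0,[-15.8,15.2,3],3.2],[0,[-15.8,15.2,3],3.2],[0,[-15.8,15.2,3],3.2]]';python3 go.py 462.5 -7.3 16 -6.1
```

```text
shift cm [-15.84  15.35   3.3 ] roll 3.22 | clock 11.25 pos [591.9 171.4  88.1] yaw 10.0 F [-0.  -0.4  0.7] gap 37.5 0.0
clock: 12.25
eef_pos: [463.3, -5.8, 59.0]
eef_rot: [-3.141, -0.001, -0.106]
wrist_force: [0.6, -0.3, 0.5]
finger_gap: 46.9
finger_force: 0.0
shift cm [-0.06  0.16  4.3 ] roll 0.01 | clock 12.25 pos [463.3  -5.8  59. ] yaw -6.1 F [ 0.6 -0.3  0.5] gap 46.9 0.0
```

```bash
python3 -m creep '[[0,[0,0.1,2],0],[0,[0,0.1,3.5],0],[0,[0,0.1,4.1],0],[0,[0,0.1,4.3],0],[0,[0,0.1,4.3],0],[-1,[0,0.1,4.3],0],[-1,[0,0.1,4.3],0],[-1,[0,0.1,4.3],0],[-1,[0,0.1,4.3],0],[-1,[0,0.1,4.3],0]]' 50;python3 go.py 532.7 161 140 10
```

```text
clock: 13.25
eef_pos: [462.8, -6.7, 15.6]
eef_rot: [-3.142, -0.001, -0.105]
wrist_force: [-1.7, -0.1, 5.9]
finger_gap: 29.2
finger_force: 50.0
shift cm [  5.2  -17.41 -12.43] roll -3.2 | clock 13.25 pos [462.8  -6.7  15.6] yaw -6.0 F [-1.7 -0.1  5.9] gap 29.2 50.0
```

```bash
python3 -m creep '[[-1,[0,0,-3],0],[-1,[0,0,-7],0],[-1,[1,-5,-11],-0.5],[-1,[5.2,-17.4,-12.4],-3.2],[-1,[5.2,-17.4,-12.4],-3.2],[-1,[5.2,-17.4,-12.4],-3.2],[-1,[5.2,-17.4,-12.4],-3.2],[-1,[5.2,-17.4,-12.4],-3.2],[-1,[5.2,-17.4,-12.4],-3.2],[-1,[5.2,-17.4,-12.4],-3.2]]';python3 go.py 532.7 161 98.5 10
```

```text
clock: 14.25
eef_pos: [532.2, 159.8, 139.0]
eef_rot: [3.142, 0.001, 0.173]
wrist_force: [0.6, -0.2, -1.3]
finger_gap: 29.3
finger_force: 50.0
shift cm [ 0.07 -0.11  4.05] roll -0.02 | clock 14.25 pos [532.2 159.8 139. ] yaw 9.9 F [ 0.6 -0.2 -1.3] gap 29.3 50.0
```

```bash
python3 -m creep '[[-1,[0,-0.1,2],0],[-1,[0,-0.1,3.5],0],[-1,[0,-0.1,4],0],[-1,[0,-0.1,4],0],[-1,[0,-0.1,4],0],[-1,[1.5,-0.1,4],0],[-1,[3,-0.1,4],0],[-1,[4.5,-0.1,4],0],[-1,[5.6,-0.1,4],0],[-1,[6,-0.1,4],0],[-1,[6,-0.1,4],0],[-1,[6,-0.1,4],0]]';python3 go.py 591.8 171.4 94.6 10
```

```text
clock: 15.45
eef_pos: [591.1, 172.2, 99.4]
eef_rot: [-3.142, -0.0, 0.174]
wrist_force: [-0.6, -0.5, -1.2]
finger_gap: 29.2
finger_force: 50.0
shift cm [0.06 0.09 0.48] roll -0.0 | clock 15.45 pos [591.1 172.2  99.4] yaw 10.0 F [-0.6 -0.5 -1.2] gap 29.2 50.0
```

```bash
python3 -m creep '[[-1,[0,0.1,0.2],0],[-1,[0,0.1,0.4],0],[-1,[0,0.1,0.5],0],[-1,[0,0.1,0.5],0],[-1,[0,0.1,0.5],0]]';python3 -m creep '[[-0.3,[0,0,0],0],[-0.2,[0,0,0],0],[-0.2,[0,0,0],0],[-0.2,[0,0,-0.5],0],[-0.1,[0,0,-3],0],[0,[-3,0,-6],0],[0,[-8,2,-6],0],[0,[-8,2,-6],0]]'
python3 - <<'E'
from h import *
im=manip.camera("scene")[:,:,::-1]; cv2.imwrite("pics/s3.png",cv2.resize(im[190:300,320:480],(800,550),interpolation=cv2.INTER_CUBIC))
E
python3 go.py 490.1 -171.7 60 4.2
```

```text
clock: 15.95
eef_pos: [591.4, 171.2, 94.7]
eef_rot: [3.141, 0.0, 0.174]
wrist_force: [-3.8, -1.8, 4.9]
finger_gap: 28.8
finger_force: 50.0
clock: 16.75
eef_pos: [512.2, 136.1, 154.0]
eef_rot: [3.141, 0.003, 0.174]
wrist_force: [0.2, -0.5, 0.2]
finger_gap: 46.5
finger_force: 0.0
shift cm [-7.72 29.96  9.48] roll 1.15 | clock 16.8 pos [514.4 136.8 154.8] yaw 9.9 F [1.1 0.2 1.1] gap 47.0 0.0
```

View pics/s3.png

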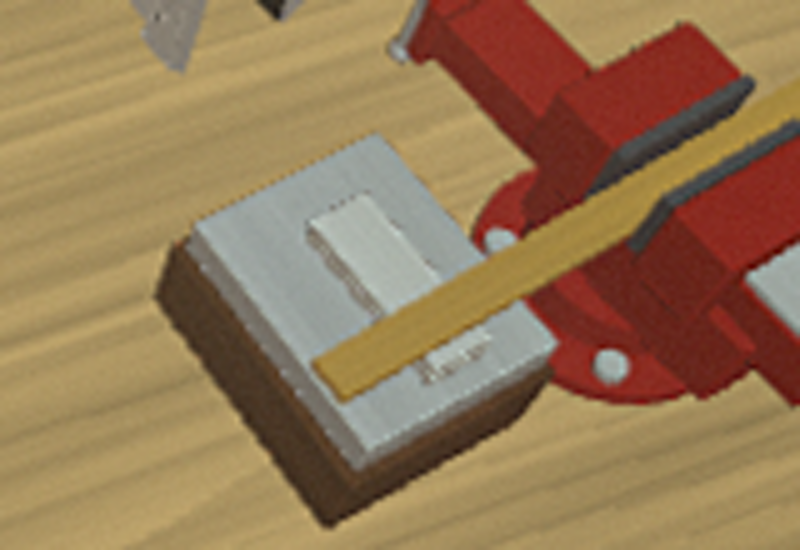

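Both plates are stacked flat, from crop (310,225) to (460,370), passing under the bar. Now the wedge, gripped on its thick part.

```bash
python3 -m creep '[[0,[-7.7,30,2],1.1],[0,[-7.7,30,2],1.1],[0,[-7.7,30,3],1.1],[0,[-7.7,30,4],1.1],[0,[-7.7,30,6],1.1],[0,[-7.7,30,8],1.1],[0,[-7.7,30,9.5],1.1],[0,[-7.7,30,9.5],1.1],[0,[-7.7,30,9.5],1.1],[0,[-7.7,30,9.5],1.1],[0,[-7.7,30,9.5],1.1]]';python3 go.py 490.1 -171.7 16.5 4.2
```

```text
clock: 17.9
eef_pos: [493.4, -170.4, 60.4]
eef_rot: [3.141, -0.002, 0.08]
wrist_force: [0.6, 1.1, 0.1]
finger_gap: 47.0
finger_force: 0.0
shift cm [-0.35  0.1   4.39] roll 0.07 | clock 17.9 pos [ 493.4 -170.4   60.4] yaw 4.6 F [0.6 1.1 0.1] gap 47.0 0.0
```

```bash
python3 -m creep '[[0,[-0.3,0.1,2],0],[0,[-0.3,0.1,3.5],0],[0,[-0.3,0.1,4.2],0],[0,[-0.3,0.1,4.4],0],[0,[-0.3,0.1,4.4],0],[-1,[-0.3,0.1,4.4],0],[-1,[-0.3,0.1,4.4],0],[-1,[-0.3,0.1,4.4],0],[-1,[-0.3,0.1,4.4],0],[-1,[-0.3,0.1,4.4],0]]' 50;python3 go.py 500 157 150 10
```

```text
clock: 18.9
eef_pos: [489.7, -172.4, 15.5]
eef_rot: [3.141, -0.001, 0.078]
wrist_force: [-1.4, 1.0, 5.5]
finger_gap: 25.6
finger_force: 50.0
shift cm [  3.61 -32.76 -13.45] roll -1.1 | clock 18.9 pos [ 489.7 -172.4   15.5] yaw 4.5 F [-1.4  1.   5.5] gap 25.6 50.0
```

```bash
python3 go.py 485.5 152.6 150 10; python3 -m creep '[[-1,[0,0,-3],0],[-1,[0,0,-7],0],[-1,[1,-5,-11],0],[-1,[2,-32.4,-13.4],-1.1],[-1,[2,-32.4,-13.4],-1.1],[-1,[2,-32.4,-13.4],-1.1],[-1,[2,-32.4,-13.4],-1.1],[-1,[2,-32.4,-13.4],-1.1],[-1,[2,-32.4,-13.4],-1.1],[-1,[2,-32.4,-13.4],-1.1],[-1,[2,-32.4,-13.4],-1.1],[-1,[2,-32.4,-13.4],-1.1]]';python3 go.py 485.5 152.6 103 10
```

```text
shift cm [  2.13 -32.43 -13.45] roll -1.1 | clock 18.9 pos [ 489.7 -172.4   15.5] yaw 4.5 F [-1.4  1.   5.5] gap 25.6 50.0
clock: 20.1
eef_pos: [484.0, 151.4, 148.9]
eef_rot: [3.141, 0.001, 0.173]
wrist_force: [-0.3, -0.2, 0.0]
finger_gap: 25.7
finger_force: 50.0
shift cm [ 0.17 -0.1   4.59] roll -0.01 | clock 20.1 pos [484.  151.4 148.9] yaw 9.9 F [-0.3 -0.2  0. ] gap 25.7 50.0
```

```bash
python3 -m creep '[[-1,[0.1,-0.1,2],0],[-1,[0.1,-0.1,4],0],[-1,[0.1,-0.1,4.5],0],[-1,[0.1,-0.1,4.5],0],[-1,[0.1,-0.1,4.5],0],[-1,[1,-0.1,4.5],0],[-1,[2,-0.1,4.5],0],[-1,[3,-0.1,4.5],0],[-1,[4,-0.1,4.5],0],[-1,[4.5,-0.1,4.5],0],[-1,[4.5,-0.1,4.5],0],[-1,[4.5,-0.1,4.5],0]]';python3 go.py 553 165 101.5 10
python3 - <<'E'
from h import *
im=manip.camera("scene")[:,:,::-1]; cv2.imwrite("pics/s4.png",cv2.resize(im[190:300,320:480],(800,550),interpolation=cv2.INTER_CUBIC))
E
```

```text
clock: 21.3
eef_pos: [528.1, 161.0, 103.9]
eef_rot: [3.142, 0.001, 0.174]
wrist_force: [0.2, -0.0, -0.7]
finger_gap: 25.8
finger_force: 50.0
shift cm [2.52 0.04 0.24] roll -0.0 | clock 21.3 pos [528.1 161.  103.9] yaw 10.0 F [ 0.2 -0.  -0.7] gap 25.8 50.0
```

View pics/s4.png

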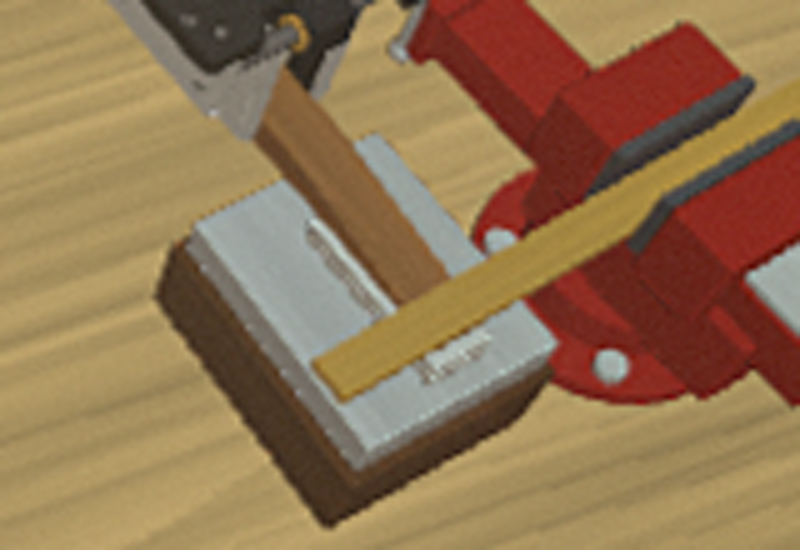

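The wedge's nose is under the bar, at crop (420,300), with the plates below it. Lower it to rest on the plates, then push slowly.

```bash
python3 -m creep '[[-1,[0,0,0.1],0],[-1,[0,0,0.2],0],[-1,[0,0,0.2],0],[-1,[0,0,0.2],0]]';python3 -m creep '[[-1,[0,0,0.05],0],[-1,[0,0,0.05],0],[-1,[0.5,0,0.05],0],[-1,[1,0,0.05],0],[-1,[1.4,0,0.05],0],[-1,[1.4,0,0.05],0],[-1,[1.4,0,0.05],0]]'; python3 -m creep '[[-1,[0.2,0,0],0],[-1,[0.4,0,0],0],[-1,[0.4,0,0],0]]'
```

```text
clock: 21.75
eef_pos: [528.2, 161.0, 102.2]
eef_rot: [3.142, -0.0, 0.174]
wrist_force: [-0.0, 0.5, -0.9]
finger_gap: 25.6
finger_force: 50.0
clock: 22.45
eef_pos: [542.1, 163.4, 101.6]
eef_rot: [3.142, 0.0, 0.174]
wrist_force: [0.4, 0.7, -0.8]
finger_gap: 25.4
finger_force: 50.0
clock: 22.75
eef_pos: [546.2, 164.2, 101.7]
eef_rot: [-3.142, -0.0, 0.174]
wrist_force: [0.2, 1.0, 0.1]
finger_gap: 25.2
finger_force: 50.0
```

```bash
python3 -m creep '[[-1,[0,0,0.03],0],[-1,[0.2,0,0.03],0],[-1,[0.4,0,0.03],0],[-1,[0.4,0,0.03],0]]'; for i in 1; do python3 -m creep '[[-1,[0.2,0,0],0],[-1,[0.4,0,0],0],[-1,[0.4,0,0],0]]'; python3 -m creep '[[-1,[0.2,0,0],0],[-1,[0.3,0,0],0],[-1,[0.3,0,0],0]]'; done
```

```text
clock: 23.15
eef_pos: [550.3, 164.9, 101.5]
eef_rot: [-3.142, -0.001, 0.174]
wrist_force: [0.2, 0.3, 1.9]
finger_gap: 25.2
finger_force: 50.0
clock: 23.45
eef_pos: [553.7, 165.5, 101.5]
eef_rot: [-3.142, 0.001, 0.174]
wrist_force: [-4.4, -1.1, 6.5]
finger_gap: 25.4
finger_force: 50.0
clock: 23.75
eef_pos: [555.8, 165.9, 101.4]
eef_rot: [3.142, 0.003, 0.174]
wrist_force: [-12.9, -2.2, 12.2]
finger_gap: 25.5
finger_force: 50.0
```

It has come up tight: 13 N of resistance. Nudge 1 mm more and let it settle.

```bash
python3 -m creep '[[-1,[0.1,0,0],0],[-1,[0.1,0,0],0],[-1,[0.1,0,0],0],[-1,[0.1,0,0],0],[-1,[0.1,0,0],0],[-1,[0.1,0,0],0]]'; python3 -m creep '[[-1,[0,0,0],0],[-1,[0,0,0],0],[-1,[0,0,0],0],[-1,[0,0,0],0],[-1,[0,0,0],0]]'
python3 - <<'E'
from h import *
im=manip.camera("scene")[:,:,::-1]; cv2.imwrite("pics/s5.png",cv2.resize(im[190:300,320:480],(800,550),interpolation=cv2.INTER_CUBIC))
E
```

```text
clock: 24.35
eef_pos: [556.4, 166.1, 101.5]
eef_rot: [3.141, 0.004, 0.174]
wrist_force: [-15.2, -2.2, 11.3]
finger_gap: 25.3
finger_force: 50.0
clock: 24.85
eef_pos: [556.4, 166.1, 101.5]
eef_rot: [3.142, 0.004, 0.174]
wrist_force: [-14.8, -2.4, 12.4]
finger_gap: 25.6
finger_force: 50.0
```

View pics/s5.png

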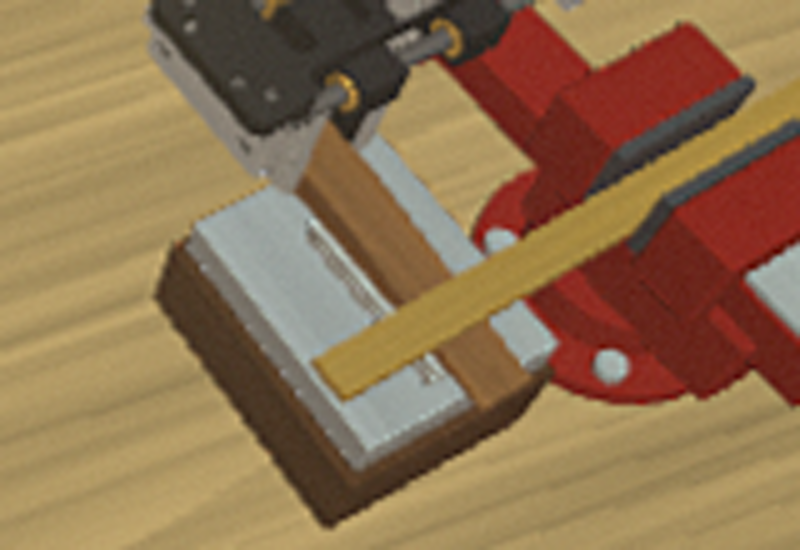

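The wedge is through under the bar, with its nose at crop (505,390). It sits on the plates, and the push is steady at about 15 N.

```bash
python3 -c "
from cell import manip
print(manip.sign_off())"
```

```text
the job is handed in; nothing more can be done
None
```

The job is handed in (no verdict came back): the emery stick is in the tray, two plates are stacked under the bar, and the wedge is still gripped and held tight against it at about 15 N.

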